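Release the centrifuge's rotor clamp with the rotor key

ROBOT

A 6-joint arm with a two-finger parallel gripper is mounted at the origin on the work surface. World frame = base frame: x ahead of the robot, y to its left, z up, the work surface at z = 0. Lengths are in m, angles in rad, forces in N, time in s.
With the tool pointing down it reaches from about 0.25 to 0.775 m from the base axis. Payload 4 kg.
Tool frame: the origin (TCP) lies at the very end of the fingers, on their centre line; the grasp point (between the pads) lies 19 mm behind it; z points along the fingers, y is the line along which they close (so a half turn about z gives the same grasp; the last joint's range is limited). The gripper opens to 94 mm and grips with 3 to 60 N. Pads are 16 mm wide; open, the fingers measure 119 mm over their backs; the gripper's body (75 mm by 177 mm) begins 78 mm behind the grasp point.
Start: joints at [1.232, 0.087, 1.371, -0, 1.684, -0.103], TCP at [0.129, 0.535, 0.206] pointing down, gripper open.
Joint ranges: [-3.1, 3.1], [-0.76, 2.03], [0.27, 2.55], [-1.08, 4.22], [0.17, 2.65], [-2.57, 2.57]. Speed limits (rad/s): [2.79, 2.79, 3.14, 3.14, 3.14, 3.14].

INTERFACE

Orientations are given as [roll, pitch, yaw] about the fixed x, y, z axes, in that order (R = Rz(yaw) Ry(pitch) Rx(roll)).
In Python, from bench import robot gives the robot as it stands. The module is installed in compiled form; this text tells all that it offers.
- The arm moves only by the tool move_arm, never from a script. Its argument "deltas" is one flat list of numbers, 7 for each row, row after row: the turn, a rotation vector about the tool's x, y, z in rad, then the shift along the tool's x, y, z in cm, then the closure, from -1 (fully open) to 1 (shut). A call has 1 to 8 rows; each row is the pose to reach, as a shift and turn from the pose commanded when the call began, along the tool's axes at that moment; what a row does not reach only later rows make up. A row lasts 1/10 s, in which the tool goes at most 50 mm and 8.59 degrees, less where a joint would pass 70% of its speed; a pose out of reach is approached as far as the arm can. A call with a gripper value outside its range is refused whole. The fingers move at their own pace and stop on an object; the grip force is fixed at half the most. Time passes only in rows, so rows that repeat a pose let the fingers close. It gives the time, the measured TCP pose, the force, the opening and the grip force at its end, in the units of the state.
- robot.get_obs(): the state, without advancing time (a new reading comes with each control period).
- robot.snapshot(name): name is "side" or "top"; returns a dict with "image" (400x640x3 uint8, red, green, blue), "depth" (400x640 float32, m along the optical axis (not along the pixel's ray), 0 where there is no reading), "fov_y" (degrees; the focal length in pixels is half the picture's height over the tangent of half this angle, whatever the lens; pixels are square), "cx", "cy" (the principal point, pixels), "D" ([k1, k2, p1, p2, k3] as OpenCV has them; the pictures are not rectified), "origin" and "orientation" of the camera in the world. Camera axes: x right, y up, looking along -z (the intrinsics and any distortion apply to the point x, -y, -z); pixel columns grow to the right and rows downward; lengths in m; the calibration is good to about 2 mm. A picture is of the moment at which its call begins.
- robot.close_job(): hands the job in; it is judged then, once.
The state is a dict: "time": time; "joint_positions": joint angles; "qvel": joint speeds; "joint_torque": joint torques, N m; "tool_pos": TCP position; "ee_rot": TCP orientation; "wrist_force": force on the tool from outside, world axes, zero at the start; "wrist_torque": the same for the moment, N m; "width": finger opening in m; "finger_force": force on a finger pad.
Only numpy, scipy, OpenCV 4.12 (cv2) and the standard library are available. Lean on these libraries where they do the work, as an engineer would, in place of code of your own. Each camera call takes 0.05 s, during which the arm holds its last target. There are 200 camera calls.

TASK

Take the rotor key from its stand, lower it into the clamp nut in the middle of the open centrifuge's rotor, resting it lightly and turning it until its flat tang finds the slot, and push it fully home without forcing it. Then turn the nut with it counter-clockwise (seen from above) gently to its stop, where the key's crossbar points front to back along the centrifuge, and leave the key standing in the nut, disturbing nothing else.

Things in the scene. Friction and masses are not known exactly. Their poses are not given: they have to be found in the camera images.
- key: Rotor key, T-shaped, 124 mm tall, 70-170 g, upright in its stand (leans up to 3 deg). Origin: middle of its lower end; z up. Steel tang, flat-sided, 24 mm long, 18 mm along x, 8 along y (lowest 2 mm 17 x 7); round shank 18 mm thick from z 24 to 104; crossbar z 104 to 124. Half a turn about z gives the same key.
- key_handle (a point): Middle of the key's grey crossbar (the handle), 114 mm above the tang's end: 80 mm along the key's x, 16 mm along y, 20 mm high, in one plane with the tang. Axes as the key.
- stand: White block fixed to the bench that holds the key: foot 80 x 80 x 12 mm, block 60 x 60 mm up to 58 mm height, with an upright round hole 21 mm wide whose floor is 12 mm above the bench. Origin under its middle on the bench.
- centrifuge: White centrifuge, fixed, 270 x 270 mm, control panel at its front (own -x). Deck 150 mm above the bench with a round opening 200 mm wide; lid laid back behind (+x), up to 185 mm high. Origin on the bench under the rotor's upright axis; x points front to back. The aluminium rotor inside is braked and does not turn.
- collar (a point): Centre of the upper rim of the steel clamp nut's round guide collar, on the rotor's axis, 122 mm above the bench: 21 mm wide inside, 33 mm outside, 10 mm deep. The nut turns against some 0.12 N m of friction; a lightly pressed key slides on it without turning it. Pressing with over 30 N before it is home, or over 0.25 N m (80 N) at the stop, spoils it.
- clamp (a point): On the axis, floor of the collar (112 mm up), axes as the centrifuge. Here is the mouth of the nut's slot, 19.8 x 9.8 x 26 mm deep, for the tang; fully home, the shank's shoulder rests on this floor. At its counter-clockwise hard stop the slot's long side lies along x (within 3 deg); at the start it is 35 to 105 deg clockwise of that (from above), unmeasured: feel or look.
Not all that is in view belongs to the job. What is shaped like the stand but orange or purple is not meant.

How it is judged:
By the outcome, as a careful person would: the job done as asked, in the order asked, and still so for the second after the job is handed in, with the robot touching nothing.
It also fails if it takes over 72 s, if anything falls off the work surface, if the arm or the gripper's body presses on something with over 40 N, if the wrist force passes 120 N, or if a joint passes its speed limit or range.

## Working session

There is one attempt and no reset: what is moved stays moved. The work goes in short steps, Python scripts to look and compute and a tool call to move; the robot and the scene stay as the last step left them, time stands still between calls to the robot, and variables do not carry over. Pictures are saved under pics/ and viewed, at most 10 in all, crops included, and the job is handed in when it is done.

Besides the shell and the picture viewer there is one more tool, called as name(argument=value, ...) on one line, values as JSON. move_arm: Moves the arm, as the interface text tells. Its arguments: {"type":"object","properties":{"deltas":{"type":"array","items":{"type":"number"}}},"required":["deltas"]}

```bash
mkdir -p pics
cat > h.py <<'E'
import numpy as np, cv2
from bench import robot
from scipy.spatial.transform import Rotation as Rn
def snap(n):
    s=robot.snapshot(n); f=200/np.tan(np.radians(s["fov_y"])/2)
    s["K"]=np.array([[f,0,s["cx"]],[0,f,s["cy"]],[0,0,1]]); s["D"]=np.array(s["D"],float)
    o=np.array(s["orientation"],float)
    s["R"]=o if o.shape==(3,3) else Rn.from_euler("xyz",o).as_matrix() if o.size==3 else None
    s["o"]=np.array(s["origin"]); return s
def rays(s,uv):
    p=cv2.undistortPoints(np.array(uv,float).reshape(-1,1,2),s["K"],s["D"])[:,0]
    return np.c_[p[:,0],-p[:,1],-np.ones(len(p))]@s["R"].T
def onz(s,uv,z):
    d=rays(s,uv); return s["o"]+d*((z-s["o"][2])/d[:,2:3])
def dep(s,uv):
    uv=np.array(uv).reshape(-1,2); d=rays(s,uv); z=s["depth"][uv[:,1].astype(int),uv[:,0].astype(int)]
    return s["o"]+d*z[:,None]
def proj(s,P):
    c=(np.atleast_2d(P)-s["o"])@s["R"]; c=c*[1,-1,-1]
    return cv2.projectPoints(c,np.zeros(3),np.zeros(3),s["K"],s["D"])[0][:,0]
def save(s,n): cv2.imwrite("pics/"+n,s["image"][:,:,::-1])
def tool():
    o=robot.get_obs(); return o,np.array(o["tool_pos"]),o["ee_rot"]
E
python3 - <<'E'
from h import *
for n in("top","side"):
    s=snap(n); save(s,n+"0.png"); print(n,s["fov_y"],s["cx"],s["cy"],s["D"],s["o"],s["orientation"])
o=robot.get_obs(); print(o)
E
```

```text
top 55.28200971702032 314.73450775018557 199.4569474442943 [0.02506561 0.         0.         0.         0.        ] [0.2922193  0.01579076 1.0064529 ] [ 0.19404904 -0.00495284 -1.57667529]
side 45.23308881378587 319.06795985011934 200.7827418007791 [-0.0200382  0.         0.         0.         0.       ] [-0.0292017  -0.47884926  0.95699803] [ 0.67940877 -0.00403111 -0.79500097]
{'time': 0.1, 'joint_positions': array([ 1.23184193e+00,  8.79020996e-02,  1.37206501e+00, -3.64563829e-05,
        1.68359543e+00, -1.03082914e-01]), 'qvel': array([-0.00046095, -0.00084766, -0.0031499 ,  0.00112348, -0.0013526 ,
       -0.00022729]), 'joint_torque': array([ 3.29289287e-03, -3.41253018e+01, -3.03302264e+01,  7.20062549e-02,
        3.03897355e-02, -8.47782985e-05]), 'tool_pos': array([0.12837675, 0.53431327, 0.20442907]), 'ee_rot': array([-3.13962950e+00, -1.66661115e-04,  2.90571694e+00]), 'wrist_force': array([-0.32889725, -0.6335862 ,  0.62230734]), 'wrist_torque': array([ 0.01428582, -0.00360321,  0.0300701 ]), 'finger_force': 0.0, 'width': 0.09413196892517829}
```

View pics/top0.png

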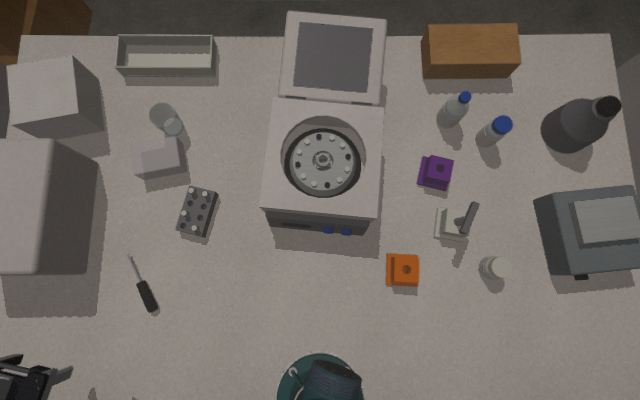

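View pics/side0.png

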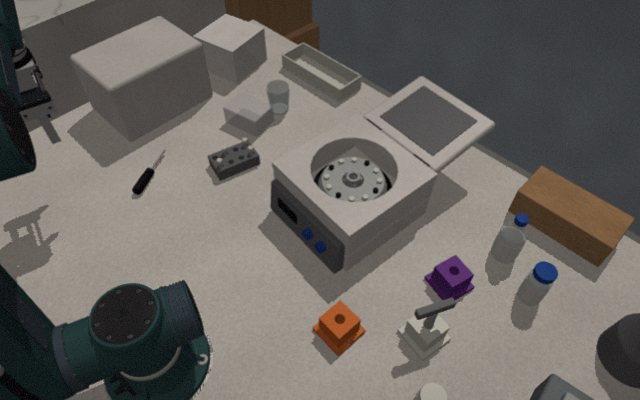

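The top view shows the key's crossbar at about (469,218) over the white stand, and the nut at (322,160). The side view shows the crossbar at (435,309) and the nut at (353,178). Next I'll measure these.

Run:
```python
from h import *
S={n:snap(n) for n in("top","side")}
for n,(x0,y0,x1,y1) in {"top":(440,190,495,250),"side":(395,285,475,350)}.items():
    s=S[n]; v,u=np.mgrid[y0:y1,x0:x1]; uv=np.c_[u.ravel(),v.ravel()]; P=dep(s,uv)
    m=(P[:,2]>.122)&(P[:,2]<.16); Q=P[m]
    top=Q[Q[:,2]>np.percentile(Q[:,2],40)]
    r=cv2.minAreaRect((Q[:,:2]*1000).astype(np.float32)); 
    print(n,m.sum(),"z",np.percentile(Q[:,2],[5,50,95]),"rect",r)
    w=uv[m].astype(np.float32); print(" px",cv2.minAreaRect(w), "onz.136",onz(s,[w.mean(0)],.134))
    g=s["image"][y0:y1,x0:x1].reshape(-1,3)[m]; print(g.mean(0))
# deck + opening + collar
for n,c,h in (("top",(322,160),50),("side",(353,178),50)):
    s=S[n]; g=s["image"][c[1]-h:c[1]+h,c[0]-h:c[0]+h]
    S[n]["crop"]=cv2.resize(g,None,fx=4,fy=4,interpolation=cv2.INTER_CUBIC)
cr=np.hstack([S["top"]["crop"],S["side"]["crop"]]); cv2.imwrite("pics/nut.png",cr[:,:,::-1])
# second: key crops
k=[cv2.resize(S["top"]["image"][180:260,420:500],(400,400)),cv2.resize(S["side"]["image"][280:360,395:475],(400,400))]
cv2.imwrite("pics/key.png",np.hstack(k)[:,:,::-1])
```

```text
top 282 z [0.12501729 0.13470674 0.13762656] rect ((420.4137878417969, -346.94183349609375), (16.607040405273438, 79.42102813720703), 63.8348388671875)
 px ((469.2070617675781, 217.5029296875), (8.461539268493652, 34.15385055541992), 22.61986541748047) onz.136 [[ 0.41925369 -0.34475296  0.134     ]]
[80.84751773 77.35460993 77.08156028]
side 412 z [0.12432739 0.13399712 0.13681818] rect ((418.9045104980469, -349.495361328125), (16.192834854125977, 81.14640808105469), 63.24795913696289)
 px ((434.6000061035156, 307.8000183105469), (10.119287490844727, 42.374515533447266), 71.56505584716797) onz.136 [[ 0.41594663 -0.34977814  0.134     ]]
[77.12621359 74.76456311 74.56796117]
```

View pics/nut.png

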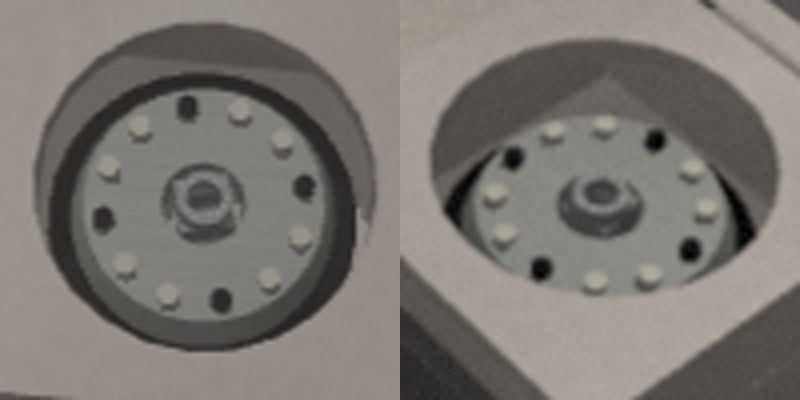

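View pics/key.png

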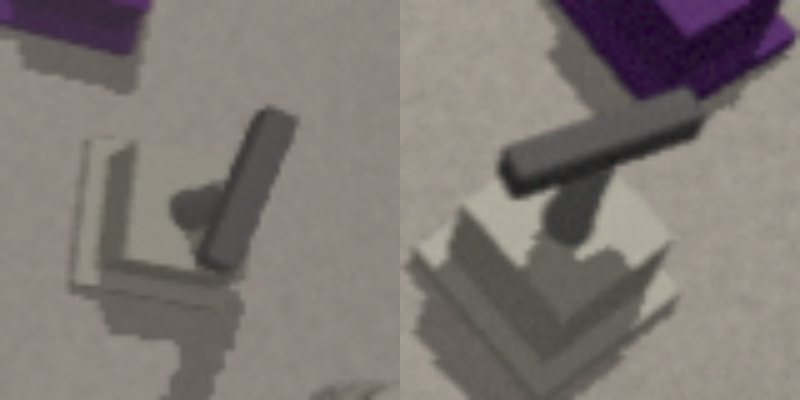

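The nut crop shows the collar rim at about top (323,159.5) and side (353,177); I can't make out the slot. The key crop shows the bar and the hole exit. Next are the lean, the collar position and the centrifuge yaw.

Run:
```python
from h import *
S={n:snap(n) for n in("top","side")}
C={}
for n,k,c in(("top",(440,190,495,250),(323,159.5)),("side",(395,285,475,350),(353,177.2))):
    s=S[n]; x0,y0,x1,y1=k; v,u=np.mgrid[y0:y1,x0:x1]; P=dep(s,np.c_[u.ravel(),v.ravel()])
    Q=P[(P[:,2]>.128)&(P[:,2]<.16)]; a=np.radians(-26.4); d=np.array([np.cos(a),np.sin(a)])
    t=(Q[:,:2]-Q[:,:2].mean(0))@d
    tops=[np.percentile(Q[(t>lo)&(t<lo+.016),2],80) for lo in np.arange(-.04,.035,.016)]
    print(n,"bar top z along",np.round(tops,4), "slope",np.polyfit(np.arange(5)*.016,tops,1)[0]*57.3)
    T=P[(P[:,2]>.054)&(P[:,2]<.062)]; print(" stand top rect",cv2.minAreaRect((T[:,:2]*1000).astype(np.float32)),np.median(T[:,2]))
    C[n]=onz(s,[c],.122)[0]; print(" collar",C[n])
    v,u=np.mgrid[0:400,0:640]; uv=np.c_[u.ravel(),v.ravel()]; P=dep(s,uv); m=(P[:,2]>.145)&(P[:,2]<.155)&(np.hypot(*(P[:,:2]-C[n][:2]).T)<.21)
    D=(P[m][:,:2]*1000).astype(np.float32); print(" deck",cv2.minAreaRect(D),np.median(P[m][:,2]))
    # opening: pts inside deck image hole
    mask=m.reshape(400,640).astype(np.uint8); cs,h=cv2.findContours(mask,cv2.RETR_CCOMP,cv2.CHAIN_APPROX_NONE)
    big=max((c for c,hh in zip(cs,h[0]) if hh[3]>=0),key=len)
    E=onz(s,big[:,0],.150)[:,:2]; A=np.c_[2*E,np.ones(len(E))]; 
    for _ in range(4):
        x=np.linalg.lstsq(A,(E**2).sum(1),rcond=None)[0]; r=np.hypot(*(E-x[:2]).T); R0=np.sqrt(x[2]+x[:2]@x[:2]); k=abs(r-R0)<.003
        E,A=E[k],A[k]
    print(" opening",x[:2],R0,len(E))
    # rotor ring via collar points by depth
    G=P[(np.hypot(*(P[:,:2]-C[n][:2]).T)<.025)&(P[:,2]>.1195)&(P[:,2]<.126)]
    print(" collar rim pts",len(G),cv2.minEnclosingCircle((G[:,:2]*1000).astype(np.float32)),G.mean(0))
```

```text
top bar top z along [0.1362 0.1359 0.1365 0.1365 0.1362] slope 0.22131071994115498
 stand top rect ((420.7275390625, -347.1751708984375), (59.71996307373047, 60.80909729003906), 79.48509216308594) 0.057411932970783175
 collar [ 0.56402046 -0.01010311  0.122     ]
 deck ((601.1558227539062, -12.322219848632812), (270.17083740234375, 342.74603271484375), 84.1436767578125) 0.1493776038733881
 opening [ 0.56407837 -0.00867222] 0.10022225308681133 241
 collar rim pts 84 ((564.98046875, -8.83190631866455), 16.865381240844727) [ 0.56575362 -0.00903966  0.12169131]
side bar top z along [0.1358 0.1354 0.1357 0.1357 0.1356] slope -0.05934339744955962
 stand top rect ((457.3320617675781, -354.13140869140625), (62.48369598388672, 140.80609130859375), 82.24445343017578) 0.056866102040342315
 collar [ 0.56054382 -0.01576175  0.122     ]
 deck ((599.4112548828125, -14.810287475585938), (274.1517639160156, 340.1220703125), 84.01979064941406) 0.14867245444348254
 opening [ 0.56379318 -0.01339687] 0.10026152017256418 222
 collar rim pts 62 ((564.594970703125, -12.224091529846191), 17.90888023376465) [ 0.56389264 -0.01387135  0.12131773]
```

The key stands upright with its handle at about (0.420,-0.348) and bar angle -26.3°. The collar is near (0.564,-0.011) and the centrifuge yaw is about -5.9°. I'll add a helper that converts targets into tool-frame rows.

```bash
cat >> h.py <<'E'
def row(x,y,z,yawdeg):
    "shift(cm)+turn(rad) from the measured pose to a tool-down pose"
    o,p,e=tool(); R=Rn.from_euler("xyz",e); T=Rn.from_euler("xyz",[np.pi,0,np.radians(yawdeg)])
    rv=(R.inv()*T).as_rotvec(); d=R.inv().apply(np.array([x,y,z])-p)*100
    print(np.round(np.r_[rv,d],3).tolist())
E
python3 -c "
from h import *
row(.128,.534,.30,166.5); row(.420,-.348,.30,153.7)"
```

```text
[-0.001, -0.0, -0.0, 0.031, -0.077, -9.494]
[-0.001, 0.0, 0.223, -48.973, -79.011, -9.437]
```

move_arm(deltas=[0, 0, 0, 0, 0, -9.5, -1, 0, 0, 0, 0, 0, -9.5, -1, 0, 0, 0.22, -49, -79, -9.5, -1, 0, 0, 0.22, -49, -79, -9.5, -1, 0, 0, 0.22, -49, -79, -9.5, -1, 0, 0, 0.22, -49, -79, -9.5, -1, 0, 0, 0.22, -49, -79, -9.5, -1, 0, 0, 0.22, -49, -79, -9.5, -1])

```text
time: 1.1
tool_pos: [0.2226, 0.2482, 0.3005]
ee_rot: [3.141, 0.001, 2.687]
wrist_force: [1.7, 0.5, -0.1]
width: 0.0942
finger_force: 0.0
```

```bash
python3 -c "
from h import *
row(.420,-.348,.25,153.7)"
```

```text
[0.001, 0.001, 0.005, -43.903, -44.903, 5.049]
```

move_arm(deltas=[0, 0, 0, -43, -44, 0, -1, 0, 0, 0, -43, -44, 0, -1, 0, 0, 0, -43, -44, 0, -1, 0, 0, 0, -43, -44, 0, -1, 0, 0, 0, -43, -44, 0, -1, 0, 0, 0, -43, -44, 0, -1, 0, 0, 0, -43, -44, 0, -1, 0, 0, 0, -43, -44, 0, -1])

```text
time: 1.9
tool_pos: [0.3478, -0.1323, 0.3008]
ee_rot: [3.141, 0.001, 2.685]
wrist_force: [0.8, 0.7, -0.2]
width: 0.0939
finger_force: 0.0
```

```bash
python3 -c "
from h import *
row(.420,-.348,.25,153.7)"
```

```text
[0.0, 0.001, 0.002, -15.997, -16.172, 5.091]
```

move_arm(deltas=[0, 0, 0, -14, -14, 3, -1, 0, 0, 0, -14, -14, 3, -1, 0, 0, 0, -14, -14, 3, -1, 0, 0, 0, -14, -14, 3, -1, 0, 0, 0, -14, -14, 3, -1, 0, 0, 0, -14, -14, 3, -1, 0, 0, 0, -14, -14, 3, -1, 0, 0, 0, -14, -14, 3, -1])

```text
time: 2.7
tool_pos: [0.4119, -0.3162, 0.272]
ee_rot: [-3.141, 0.003, 2.687]
wrist_force: [-0.0, -0.8, 0.4]
width: 0.0937
finger_force: 0.0
```

Run:
```python
from h import *
row(.420,-.348,.16,153.7)
ims=[]
for n in("top","side"):
    s=snap(n); u=proj(s,[.42,-.348,.13])[0].astype(int); x,y=np.clip(u[0]-60,0,520),np.clip(u[1]-70,0,260)
    ims.append(cv2.resize(s["image"][y:y+140,x:x+120],(400,466)))
cv2.imwrite("pics/ab.png",np.hstack(ims)[:,:,::-1])
```

```text
[-0.001, 0.003, 0.005, -2.092, -2.496, 11.209]
```

View pics/ab.png

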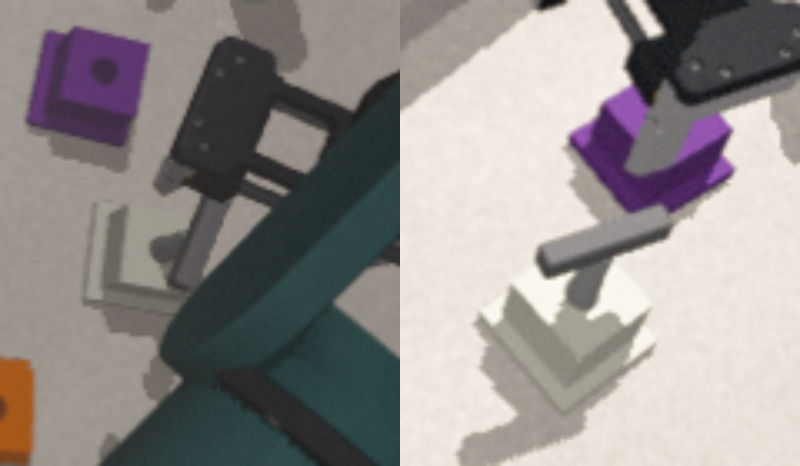

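The crop shows the open fingers above the key and still a little short of it, which is as expected. I'll move over the bar first, then lower.

move_arm(deltas=[0, 0, 0, -2.1, -2.5, 5, -1, 0, 0, 0, -2.1, -2.5, 11, -1, 0, 0, 0, -2.1, -2.5, 11, -1, 0, 0, 0, -2.1, -2.5, 11, -1, 0, 0, 0, -2.1, -2.5, 11, -1, 0, 0, 0, -2.1, -2.5, 11, -1, 0, 0, 0, -2.1, -2.5, 11, -1])

```text
time: 3.5
tool_pos: [0.4207, -0.3496, 0.1632]
ee_rot: [-3.14, 0.005, 2.686]
wrist_force: [-0.4, 0.8, -0.1]
width: 0.0942
finger_force: 0.0
```

Run:
```python
from h import *
row(.420,-.348,.118,153.7)
```

```text
[-0.002, 0.005, 0.004, 0.158, 0.12, 4.52]
```

move_arm(deltas=[0, -0.005, 0, 0.1, 0.1, 4.3, -1, 0, -0.005, 0, 0.1, 0.1, 4.3, -1, 0, -0.005, 0, 0.1, 0.1, 4.3, -1, 0, -0.005, 0, 0.1, 0.1, 4.3, -1])

```text
time: 3.9
tool_pos: [0.4204, -0.3487, 0.12]
ee_rot: [-3.14, 0.009, 2.686]
wrist_force: [-0.1, 0.4, -0.2]
width: 0.0944
finger_force: 0.0
```

Run:
```python
from h import *
row(.420,-.348,.118,153.7)
```

```text
[-0.001, 0.009, 0.003, 0.068, 0.05, 0.2]
```

move_arm(deltas=[0, 0.009, 0, 0, 0, 0.15, -1, 0, 0.009, 0, 0, 0, 0.15, -1, 0, 0.009, 0, 0, 0, 0.15, 1, 0, 0.009, 0, 0, 0, 0.15, 1, 0, 0.009, 0, 0, 0, 0.15, 1, 0, 0.009, 0, 0, 0, 0.15, 1, 0, 0.009, 0, 0, 0, 0.15, 1, 0, 0.009, 0, 0, 0, 0.15, 1])

```text
time: 4.7
tool_pos: [0.4193, -0.3476, 0.1159]
ee_rot: [3.142, -0.004, 2.686]
wrist_force: [-0.5, 1.3, -0.4]
width: 0.0496
finger_force: 0.0
```

move_arm(deltas=[0, 0, 0, 0, 0, 0, 1, 0, 0, 0, 0, 0, 0, 1, 0, 0, 0, 0, 0, 0, 1, 0, 0, 0, 0, 0, 0, 1])

```text
time: 5.1
tool_pos: [0.4193, -0.3476, 0.1159]
ee_rot: [3.141, -0.004, 2.686]
wrist_force: [-0.2, -0.4, -0.1]
width: 0.0173
finger_force: 0.8
```

Run:
```python
from h import *
o=robot.get_obs(); print(o["wrist_torque"],o["ee_rot"])
row(.420,-.348,.118,153.7)
```

```text
[-0.06378939 -0.0055908   0.03750695] [ 3.14143941 -0.00401251  2.68584099]
[0.0, -0.004, 0.003, -0.079, -0.004, -0.207]
```

move_arm(deltas=[0, 0, 0, 0, 0, -0.15, 1, 0, 0, 0, 0, 0, -0.15, 1, 0, 0, 0, 0, 0, -0.15, 1, 0, 0, 0, 0, 0, -0.15, 1])

```text
time: 5.5
tool_pos: [0.4192, -0.3476, 0.1172]
ee_rot: [3.141, -0.004, 2.686]
wrist_force: [0.3, 0.1, -0.9]
width: 0.0157
finger_force: 34.2
```

Run:
```python
from h import *
o=robot.get_obs(); print(o["wrist_torque"],o["ee_rot"],o["width"],o["finger_force"],o["wrist_force"],o["tool_pos"])
```

```text
[0.03003404 0.02564714 0.01546819] [ 3.1413794  -0.00435892  2.68576968] 0.015720477253007452 34.21101350337267 [ 0.31545213  0.12875338 -0.91873733] [ 0.41920867 -0.34757269  0.11724329]
```

The bar is gripped flat (16 mm, 34 N). Lifting straight up.

move_arm(deltas=[0, 0, 0, 0, 0, -1, 1, 0, 0, 0, 0, 0, -3, 1, 0, 0, 0, 0, 0, -6, 1, 0, 0, 0, 0, 0, -10, 1, 0, 0, 0, 0, 0, -14, 1, 0, 0, 0, 0, 0, -18, 1, 0, 0, 0, 0, 0, -18, 1, 0, 0, 0, 0, 0, -18, 1])

```text
time: 6.3
tool_pos: [0.4202, -0.3483, 0.2992]
ee_rot: [-3.141, -0.001, 2.686]
wrist_force: [-0.4, -0.8, -1.5]
width: 0.0159
finger_force: 34.2
```

Run:
```python
from h import *
o=robot.get_obs(); print(o["width"],o["wrist_force"],o["wrist_torque"])
row(.564,-.011,.285,139)
```

```text
0.015937021110229266 [-0.42282854 -0.75459669 -1.54344757] [ 0.02828462 -0.01068177  0.02247376]
[-0.001, -0.001, 0.26, 1.937, 36.614, 1.382]
```

move_arm(deltas=[0, 0, 0, 0.4, 4, 0, 1, 0, 0, 0.1, 0.8, 9, 0, 1, 0, 0, 0.15, 1, 14, 0, 1, 0, 0, 0.2, 1.2, 19, 0, 1, 0, 0, 0.26, 1.5, 24, 0, 1, 0, 0, 0.26, 1.7, 29, 0, 1, 0, 0, 0.26, 1.9, 33, 0, 1, 0, 0, 0.26, 1.9, 36.6, 0, 1])

```text
time: 7.1
tool_pos: [0.5635, -0.0085, 0.2949]
ee_rot: [-3.138, -0.008, 2.427]
wrist_force: [-0.6, -0.6, -2.0]
width: 0.0155
finger_force: 34.2
```

move_arm(deltas=[0, 0, 0, 0, 0, 0, 1, 0, 0, 0, 0, 0, 0, 1, 0, 0, 0, 0, 0, 0, 1, 0, 0, 0, 0, 0, 0, 1])

```text
time: 7.5
tool_pos: [0.5635, -0.0122, 0.2971]
ee_rot: [-3.14, -0.005, 2.424]
wrist_force: [0.5, 0.1, -1.0]
width: 0.0154
finger_force: 34.2
```

Run:
```python
from h import *
row(.564,-.011,.25,139)
ims=[]
for n in("top","side"):
    s=snap(n); u=proj(s,[.564,-.011,.17])[0].astype(int); x,y=np.clip(u[0]-50,0,540),np.clip(u[1]-60,0,280)
    print(n,x,y)
    ims.append(cv2.resize(s["image"][y:y+120,x:x+100],(400,480)))
cv2.imwrite("pics/ac.png",np.hstack(ims)[:,:,::-1])
```

```text
[-0.002, -0.005, -0.002, 0.017, 0.134, 4.708]
top 273 93
side 303 101
```

View pics/ac.png

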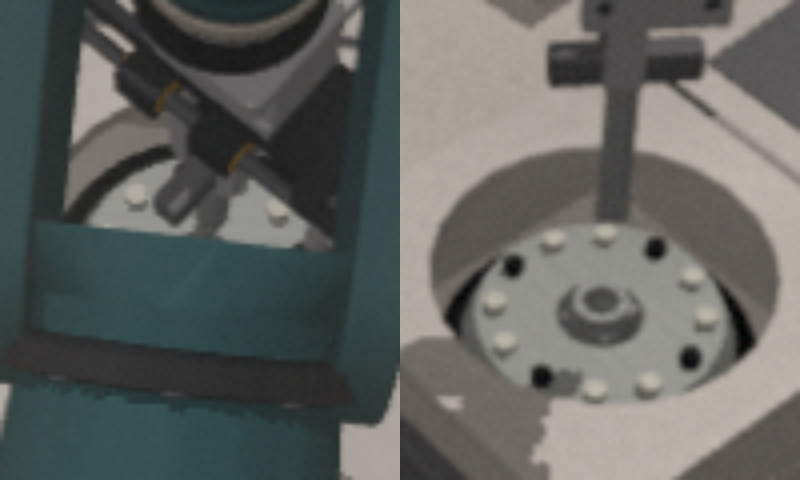

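The side view shows the key hanging over the rotor with its tip at crop (612,218), which is about px (356,155.5). The collar rim is at px (353,175). I'll compare the shank and tip with where the robot pose says they should be, to get the camera bias.

Run:
```python
from h import *
o,p,e=tool(); print(p,e)
s=snap("side"); g=s["image"].astype(float).mean(2)
A=Rn.from_euler("xyz",e)
ax=lambda h: p+A.apply([0,0,1])*h   # h below TCP
for h in(.02,.04,.06,.075):
    u=proj(s,ax(h))[0]; r=int(round(u[1])); seg=g[r,int(u[0])-16:int(u[0])+17]
    gr=np.diff(cv2.GaussianBlur(seg[None],(0,0),.8)[0])
    l=np.argmin(gr); q=l+np.argmax(gr[l:]); print(h,u.round(1),"edges",int(u[0])-16+l+.5,int(u[0])-16+q+.5)
print("tip",proj(s,[ax(.105)])[0], "rows",[ (r,int(g[r,350:364].min())) for r in range(146,162)])
# depth-based shank points
v,u=np.mgrid[115:160,335:375]; uv=np.c_[u.ravel(),v.ravel()]; P=dep(s,uv); m=(P[:,2]>.205)&(P[:,2]<.27)&(np.hypot(P[:,0]-p[0],P[:,1]-p[1])<.03)
Q=P[m]; print(len(Q),Q.mean(0)); 
# circle fit radius 9 with z-dependent axis
from scipy.optimize import least_squares
f=lambda q:np.hypot(Q[:,0]-q[0]-q[2]*(Q[:,2]-.235),Q[:,1]-q[1]-q[3]*(Q[:,2]-.235))-.009
r=least_squares(f,[p[0],p[1],0,0],loss="soft_l1",f_scale=.001); print("axis@.235",r.x, np.std(r.fun))
v,u=np.mgrid[160:200,330:376]; P=dep(s,np.c_[u.ravel(),v.ravel()])
G=P[(np.hypot(P[:,0]-.564,P[:,1]+.012)<.025)&(P[:,2]>.1185)&(P[:,2]<.126)]
f=lambda q:np.hypot(G[:,0]-q[0],G[:,1]-q[1])-.0135
r=least_squares(f,[.564,-.012]); print("collar depth fit",r.x,len(G),np.std(r.fun))
```

```text
[ 0.56364968 -0.01212325  0.29759113] [-3.14052051 -0.00383115  2.42386577]
0.02 [357.1 125.8] edges 353.5 362.5
0.04 [356.4 132.8] edges 353.5 361.5
0.06 [355.8 139.7] edges 353.5 368.5
0.075 [355.3 144.7] edges 352.5 360.5
tip [354.41159521 154.46603063] rows [(146, 62), (147, 66), (148, 63), (149, 66), (150, 65), (151, 63), (152, 66), (153, 65), (154, 61), (155, 67), (156, 84), (157, 103), (158, 120), (159, 135), (160, 125), (161, 98)]
175 [ 0.55993881 -0.01846515  0.23956442]
axis@.235 [ 0.5655661  -0.01415634 -0.01162744 -0.01941867] 0.0013626242539411838
collar depth fit [ 0.56547639 -0.01209314] 75 0.0020687878836004496
```

Run:
```python
from h import *
row(.563,-.0108,.235,139)
```

```text
[-0.001, -0.004, -0.002, 0.109, 0.049, 6.27]
```

move_arm(deltas=[0, -0.003, 0, 0.1, 0.05, 3, 1, 0, -0.003, 0, 0.1, 0.05, 6.1, 1, 0, -0.003, 0, 0.1, 0.05, 6.1, 1, 0, -0.003, 0, 0.1, 0.05, 6.1, 1, 0, -0.003, 0, 0.1, 0.05, 6.1, 1, 0, -0.003, 0, 0.1, 0.05, 6.1, 1])

```text
time: 8.25
tool_pos: [0.5644, -0.0101, 0.2391]
ee_rot: [3.14, 0.003, 2.426]
wrist_force: [0.4, 0.4, -1.5]
width: 0.0155
finger_force: 34.2
```

Run:
```python
from h import *
o,p,e=tool(); print(p,e,o["wrist_force"])
s=snap("side"); u=proj(s,[.564,-.012,.122])[0].astype(int); print(u)
x,y=u[0]-25,u[1]-35; cv2.imwrite("pics/ad.png",cv2.resize(s["image"][y:y+55,x:x+50],(500,550),interpolation=cv2.INTER_CUBIC)[:,:,::-1]); print(x,y)
A=Rn.from_euler("xyz",e).apply([0,0,1]); print("tip proj",proj(s,[p+A*.105]),"collar z .122",proj(s,[[.563,-.0108,.122]]))
```

```text
[ 0.56438758 -0.01006174  0.239085  ] [3.14010240e+00 2.64182495e-03 2.42562220e+00] [ 0.43130358  0.35288076 -1.47395326]
[352 175]
327 140
tip proj [[352.69444634 171.49815328]] collar z .122 [[352.12082763 175.52615023]]
```

View pics/ad.png

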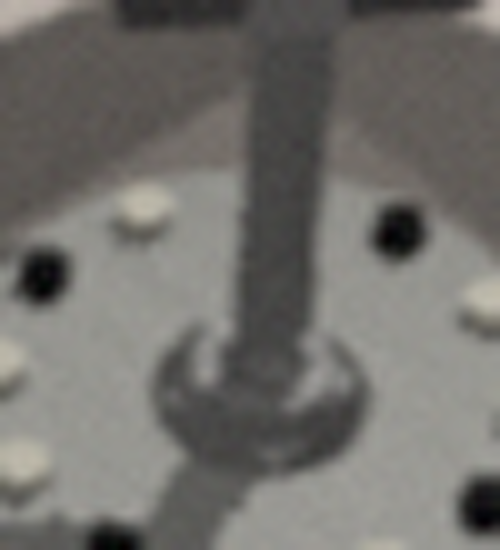

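The side view shows the shank axis ending near crop (268,385), roughly over the nut centre at (262,390). The tip itself isn't clear, so I'll use depth along the axis.

Run:
```python
from h import *
o,p,e=tool(); A=Rn.from_euler("xyz",e).apply([0,0,1])
s=snap("side"); n=np.array([.70,.71,0])
for r in range(160,190,1):
    c=355.2-(r-160)*.07
    uv=[[round(c+k),r] for k in(-2,0,2)]; P=dep(s,uv)
    print(r,round(c,1),P[1].round(4),P[:,2].round(4),s["image"][r,round(c)-9:round(c)+10].mean(1).astype(int))
# flange silhouettes below the rim
```

```text
160 355.2 [ 0.5611 -0.0167  0.18  ] [0.1807 0.18   0.1833] [143 143 145 145 132  98  73  69  68  71  65  66  89 123 142 145 143 143
 125]
161 355.1 [ 0.5606 -0.0173  0.1776] [0.1769 0.1776 0.1787] [145 144 144 143 126  81  68  72  68  67  69  68  93 129 144 140 146 142
 114]
162 355.1 [ 0.5587 -0.0191  0.1771] [0.1744 0.1771 0.1747] [146 147 145 143 127  89  69  66  72  65  65  64  98 134 146 142 140 137
  95]
163 355.0 [ 0.5591 -0.019   0.1734] [0.1718 0.1734 0.1734] [143 146 149 144 128  87  68  73  69  67  68  69 103 136 144 145 140 123
  69]
164 354.9 [ 0.5585 -0.0198  0.1713] [0.1677 0.1713 0.1683] [145 145 147 145 124  82  72  68  70  70  66  66 108 143 144 147 144 123
  71]
165 354.8 [ 0.5598 -0.019   0.1664] [0.1633 0.1664 0.165 ] [146 143 145 146 120  78  65  67  69  68  66  69 113 143 149 144 146 141
 112]
166 354.8 [ 0.5604 -0.0188  0.1625] [0.1623 0.1625 0.1629] [149 145 143 141 108  67  65  67  71  69  67  69 110 147 146 146 149 144
 140]
167 354.7 [ 0.557  -0.0217  0.164 ] [0.1595 0.164  0.1542] [148 149 147 136 107  68  67  67  69  66  70  71 108 138 149 147 145 146
 1
[... 2339 characters left out ...]
 124
 148]
185 353.4 [ 0.5522 -0.0243  0.108 ] [0.1064 0.108  0.1119] [137 116  79  71  67  72  71  71  71  95  98  86  80  66  63  68  86 119
 146]
186 353.4 [ 0.5528 -0.0242  0.1039] [0.1021 0.1039 0.1081] [135 105  87  81  78  75  70  72  70  82  91  82  73  79  94 116 137 146
 153]
187 353.3 [ 0.551  -0.0258  0.1031] [0.1098 0.1031 0.1061] [106  93  90  90  88  85  82  79  83  92 102  99 117 133 139 148 153 153
 150]
188 353.2 [ 0.5444 -0.0313  0.1095] [0.1084 0.1095 0.1114] [ 91  96  91  95  92  91  91  93 116 139 135 137 147 154 153 152 151 154
 153]
189 353.2 [ 0.5424 -0.0331  0.1091] [0.1083 0.1091 0.1089] [ 91  91  91  91  90  91  92 112 143 152 150 150 152 151 155 153 153 153
 154]
```

By the rim's two bright flanks (columns 347 and 358.5 in row 177), the collar centre is at column ~352.8. The key axis is at about 353.5, so I'll shift the key ~1 mm and then probe downward.

Run:
```python
from h import *
print(tool()[1:])
row(.5637,-.0093,.228,139)
```

```text
(array([ 0.56408229, -0.00996472,  0.23834468]), array([3.14078471e+00, 1.64082221e-03, 2.42572154e+00]))
[0.001, 0.002, -0.0, 0.074, 0.024, 1.034]
```

move_arm(deltas=[0, 0.002, 0, 0.07, 0.02, 0.3, 1, 0, 0.002, 0, 0.07, 0.02, 0.6, 1, 0, 0.002, 0, 0.07, 0.02, 0.8, 1, 0, 0.002, 0, 0.07, 0.02, 0.8, 1, 0, 0.002, 0, 0.07, 0.02, 0.8, 1])

```text
time: 8.85
tool_pos: [0.5628, -0.0092, 0.2283]
ee_rot: [-3.14, -0.003, 2.426]
wrist_force: [0.6, -0.7, -0.9]
width: 0.0156
finger_force: 34.2
```

move_arm(deltas=[0, 0, 0, 0, 0, 0.15, 1, 0, 0, 0, 0, 0, 0.3, 1, 0, 0, 0, 0, 0, 0.4, 1, 0, 0, 0, 0, 0, 0.4, 1])

```text
time: 9.25
tool_pos: [0.5629, -0.0092, 0.2243]
ee_rot: [-3.141, -0.003, 2.426]
wrist_force: [0.7, 0.8, -2.3]
width: 0.016
finger_force: 34.2
```

move_arm(deltas=[0, 0, 0, 0, 0, 0.15, 1, 0, 0, 0, 0, 0, 0.3, 1, 0, 0, 0, 0, 0, 0.4, 1, 0, 0, 0, 0, 0, 0.4, 1])

```text
time: 9.65
tool_pos: [0.5631, -0.0093, 0.2205]
ee_rot: [-3.141, -0.002, 2.426]
wrist_force: [0.6, -0.5, -2.0]
width: 0.0156
finger_force: 34.2
```

move_arm(deltas=[0, 0, 0, 0, 0, 0.1, 1, 0, 0, 0, 0, 0, 0.2, 1, 0, 0, 0, 0, 0, 0.2, 1])

```text
time: 9.95
tool_pos: [0.5631, -0.0093, 0.2185]
ee_rot: [-3.141, -0.002, 2.426]
wrist_force: [1.5, -1.6, -0.7]
width: 0.0155
finger_force: 34.3
```

move_arm(deltas=[0, 0, 0, -0.04, 0, 0, 1, 0, 0, 0, -0.04, 0, 0.1, 1, 0, 0, 0, -0.04, 0, 0.15, 1, 0, 0, 0, -0.04, 0, 0.15, 1])

```text
time: 10.35
tool_pos: [0.5632, -0.0095, 0.2169]
ee_rot: [-3.141, -0.003, 2.426]
wrist_force: [1.3, 0.4, -1.5]
width: 0.0159
finger_force: 34.3
```

move_arm(deltas=[0, 0, 0, 0, 0, 0.05, 1, 0, 0, 0, 0, 0, 0.1, 1, 0, 0, 0, 0, 0, 0.1, 1])

```text
time: 10.65
tool_pos: [0.5632, -0.0095, 0.2161]
ee_rot: [-3.141, -0.003, 2.426]
wrist_force: [1.7, -1.0, -0.6]
width: 0.0157
finger_force: 34.3
```

move_arm(deltas=[0, 0, 0, 0, 0, 0.05, 1, 0, 0, 0, 0, 0, 0.1, 1, 0, 0, 0, 0, 0, 0.1, 1])

```text
time: 10.95
tool_pos: [0.5633, -0.0095, 0.2159]
ee_rot: [-3.141, -0.002, 2.426]
wrist_force: [0.9, -0.0, 2.7]
width: 0.0157
finger_force: 34.3
```

move_arm(deltas=[0, 0, 0, 0, 0, 0.05, 1, 0, 0, 0, 0, 0, 0.1, 1, 0, 0, 0, 0, 0, 0.1, 1])

```text
time: 11.25
tool_pos: [0.5634, -0.0095, 0.2158]
ee_rot: [3.141, -0.001, 2.426]
wrist_force: [0.1, -0.3, 6.5]
width: 0.0157
finger_force: 34.3
```

Touched the nut floor at TCP 0.2158 with about 8 N. Now turning clockwise to search for the slot.

move_arm(deltas=[0, 0, 0.04, 0, 0, 0, 1, 0, 0, 0.08, 0, 0, 0, 1, 0, 0, 0.12, 0, 0, 0, 1, 0, 0, 0.16, 0, 0, 0, 1, 0, 0, 0.2, 0, 0, 0, 1])

```text
time: 11.75
tool_pos: [0.5636, -0.0096, 0.2157]
ee_rot: [3.141, -0.001, 2.224]
wrist_force: [-0.3, -2.0, 6.2]
width: 0.0158
finger_force: 34.3
```

move_arm(deltas=[0, 0, 0.04, 0, 0, 0, 1, 0, 0, 0.08, 0, 0, 0, 1, 0, 0, 0.12, 0, 0, 0, 1, 0, 0, 0.16, 0, 0, 0, 1, 0, 0, 0.2, 0, 0, 0, 1])

```text
time: 12.25
tool_pos: [0.5638, -0.0093, 0.2157]
ee_rot: [3.141, -0.001, 2.024]
wrist_force: [1.2, 0.2, 5.3]
width: 0.016
finger_force: 34.3
```

move_arm(deltas=[0, 0, 0.04, 0, 0, 0, 1, 0, 0, 0.08, 0, 0, 0, 1, 0, 0, 0.12, 0, 0, 0, 1, 0, 0, 0.16, 0, 0, 0, 1, 0, 0, 0.2, 0, 0, 0, 1])

```text
time: 12.75
tool_pos: [0.5643, -0.009, 0.2155]
ee_rot: [3.14, -0.002, 1.825]
wrist_force: [1.5, 1.4, 4.1]
width: 0.0157
finger_force: 34.3
```

move_arm(deltas=[0, 0, 0.03, 0, 0, 0, 1, 0, 0, 0.06, 0, 0, 0, 1, 0, 0, 0.09, 0, 0, 0, 1])

```text
time: 13.05
tool_pos: [0.5644, -0.0088, 0.2145]
ee_rot: [3.141, -0.002, 1.735]
wrist_force: [4.0, 1.4, 1.2]
width: 0.0157
finger_force: 34.2
```

move_arm(deltas=[0, 0, 0, 0, 0, 0.1, 1, 0, 0, 0, 0, 0, 0.2, 1, 0, 0, 0, 0, 0, 0.2, 1])

```text
time: 13.35
tool_pos: [0.5644, -0.0089, 0.2136]
ee_rot: [3.14, -0.002, 1.737]
wrist_force: [3.3, 2.0, 5.7]
width: 0.0157
finger_force: 34.3
```

Run:
```python
from h import *
o=robot.get_obs(); print(o["tool_pos"],o["wrist_force"],o["wrist_torque"],o["ee_rot"])
```

```text
[ 0.56444445 -0.00891013  0.21358384] [3.28911314 1.95097665 5.7123534 ] [ 0.50691568 -0.89752597  0.00732178] [ 3.13967073e+00 -1.86007916e-03  1.73676806e+00]
```

move_arm(deltas=[0, 0, 0, 0.05, 0.08, 0, 1, 0, 0, 0.03, 0.05, 0.08, 0, 1, 0, 0, 0.06, 0.05, 0.08, 0, 1, 0, 0, 0.06, 0.05, 0.08, 0, 1])

```text
time: 13.75
tool_pos: [0.565, -0.0087, 0.2135]
ee_rot: [3.14, -0.001, 1.676]
wrist_force: [2.7, 1.9, 5.7]
width: 0.0159
finger_force: 34.3
```

```bash
cat > o.py <<'E'
from h import *
o=robot.get_obs(); print(o["tool_pos"].round(4),o["wrist_force"].round(1),o["wrist_torque"].round(3),o["ee_rot"].round(4))
E
python3 o.py
```

```text
[ 0.565  -0.0087  0.2135] [2.7 1.9 5.7] [ 0.279 -0.769  0.058] [ 3.1404e+00 -1.2000e-03  1.6761e+00]
```

move_arm(deltas=[0, 0, 0, 0.05, 0.1, 0, 1, 0, 0, 0, 0.05, 0.1, 0.1, 1, 0, 0, 0, 0.05, 0.1, 0.1, 1])

```text
time: 14.05
tool_pos: [0.5654, -0.0083, 0.2105]
ee_rot: [-3.14, -0.001, 1.676]
wrist_force: [4.3, 0.6, 0.2]
width: 0.0156
finger_force: 34.3
```

```bash
python3 o.py
```

```text
[ 0.5654 -0.0083  0.2105] [4.3 0.6 0.2] [ 0.067 -1.176  0.078] [-3.1400e+00 -1.3000e-03  1.6761e+00]
```

The tang is in the slot, 5 mm down. I'll relieve the side force and torque and continue down.

move_arm(deltas=[0, 0, -0.02, 0, 0.1, 0, 1, 0, 0, -0.02, 0, 0.1, 0.2, 1, 0, 0, -0.02, 0, 0.1, 0.3, 1, 0, 0, -0.02, 0, 0.1, 0.4, 1])

```text
time: 14.45
tool_pos: [0.5657, -0.0082, 0.2066]
ee_rot: [-3.138, -0.002, 1.696]
wrist_force: [3.4, 1.0, -0.2]
width: 0.0155
finger_force: 34.3
```

```bash
python3 o.py
```

```text
[ 0.5657 -0.0082  0.2066] [ 3.4  1.  -0.2] [ 0.051 -0.898  0.059] [-3.1384e+00 -1.6000e-03  1.6957e+00]
```

move_arm(deltas=[0, 0, -0.02, 0, 0.08, 0.1, 1, 0, 0, -0.02, 0.02, 0.08, 0.3, 1, 0, 0, -0.02, 0.02, 0.08, 0.5, 1, 0, 0, -0.02, 0.02, 0.08, 0.5, 1])

```text
time: 14.85
tool_pos: [0.5659, -0.0079, 0.2011]
ee_rot: [-3.137, -0.002, 1.716]
wrist_force: [2.0, -0.3, -2.8]
width: 0.0159
finger_force: 34.2
```

```bash
python3 o.py
```

```text
[ 0.5659 -0.0079  0.2011] [ 2.  -0.3 -2.8] [-0.01  -0.421 -0.   ] [-3.1368e+00 -1.9000e-03  1.7157e+00]
```

move_arm(deltas=[0, 0, 0, 0, 0.04, 0.15, 1, 0, 0, 0, 0, 0.04, 0.3, 1, 0, 0, 0, 0, 0.04, 0.5, 1, 0, 0, 0, 0, 0.04, 0.6, 1])

```text
time: 15.25
tool_pos: [0.5665, -0.0078, 0.1955]
ee_rot: [-3.138, -0.002, 1.716]
wrist_force: [-1.0, 0.0, -1.2]
width: 0.0155
finger_force: 34.2
```

```bash
python3 o.py
```

```text
[ 0.5665 -0.0078  0.1955] [-1.   0.  -1.2] [-0.108  0.095 -0.008] [-3.1375e+00 -1.8000e-03  1.7157e+00]
```

move_arm(deltas=[0, 0, 0, 0, 0, 0.1, 1, 0, 0, 0, 0, 0, 0.2, 1, 0, 0, 0, 0, 0, 0.3, 1, 0, 0, 0, 0, 0, 0.35, 1, 0, 0, 0, 0, 0, 0.4, 1])

```text
time: 15.75
tool_pos: [0.5669, -0.0078, 0.192]
ee_rot: [-3.139, -0.002, 1.716]
wrist_force: [-0.3, -0.7, -1.3]
width: 0.0158
finger_force: 34.2
```

```bash
python3 o.py
```

```text
[ 0.5669 -0.0078  0.192 ] [-0.3 -0.7 -1.3] [-0.057  0.034 -0.017] [-3.1390e+00 -1.6000e-03  1.7158e+00]
```

move_arm(deltas=[0, 0, 0, 0, 0, 0.05, 1, 0, 0, 0, 0, 0, 0.1, 1, 0, 0, 0, 0, 0, 0.15, 1, 0, 0, 0, 0, 0, 0.15, 1])

```text
time: 16.15
tool_pos: [0.567, -0.0078, 0.1919]
ee_rot: [-3.14, -0.001, 1.716]
wrist_force: [-1.9, -0.5, 4.8]
width: 0.0155
finger_force: 34.3
```

move_arm(deltas=[0, 0, 0, 0, 0, 0.05, 1, 0, 0, 0, 0, 0, 0.1, 1, 0, 0, 0, 0, 0, 0.15, 1, 0, 0, 0, 0, 0, 0.15, 1])

```text
time: 16.55
tool_pos: [0.5671, -0.0078, 0.1919]
ee_rot: [-3.142, -0.001, 1.716]
wrist_force: [-2.5, 0.1, 9.7]
width: 0.0153
finger_force: 34.3
```

The key is fully home: the shoulder contact at 0.1919 is exactly 24 mm below the first touch. Now turning counter-clockwise and watching the torque.

move_arm(deltas=[0, 0, -0.04, 0, 0, -0.1, 1, 0, 0, -0.08, 0, 0, -0.1, 1, 0, 0, -0.12, 0, 0, -0.1, 1, 0, 0, -0.16, 0, 0, -0.1, 1])

```text
time: 16.95
tool_pos: [0.5668, -0.0082, 0.1919]
ee_rot: [-3.14, -0.001, 1.877]
wrist_force: [-3.1, -0.5, 6.5]
width: 0.0159
finger_force: 34.3
```

```bash
python3 o.py
```

```text
[ 0.5668 -0.0082  0.1919] [-3.1 -0.5  6.5] [-0.21   0.89  -0.165] [-3.1400e+00 -7.0000e-04  1.8768e+00]
```

move_arm(deltas=[0, 0, -0.04, 0, -0.05, 0, 1, 0, 0, -0.08, 0, -0.05, 0, 1, 0, 0, -0.12, 0, -0.05, 0, 1, 0, 0, -0.16, 0, -0.05, 0, 1, 0, 0, -0.2, 0, -0.05, 0, 1, 0, 0, -0.24, 0, -0.05, 0, 1])

```text
time: 17.55
tool_pos: [0.5663, -0.0085, 0.1919]
ee_rot: [-3.14, -0.001, 2.117]
wrist_force: [-3.4, -0.1, 7.6]
width: 0.0159
finger_force: 34.2
```

```bash
python3 o.py
```

```text
[ 0.5663 -0.0085  0.1919] [-3.4 -0.1  7.6] [-0.251  0.866 -0.149] [-3.1400e+00 -9.0000e-04  2.1167e+00]
```

move_arm(deltas=[0, 0, -0.05, 0.02, -0.03, 0, 1, 0, 0, -0.1, 0.02, -0.05, 0, 1, 0, 0, -0.15, 0.03, -0.05, 0, 1, 0, 0, -0.2, 0.03, -0.05, 0, 1, 0, 0, -0.25, 0.03, -0.05, 0, 1, 0, 0, -0.3, 0.03, -0.05, 0, 1, 0, 0, -0.35, 0.03, -0.05, 0, 1, 0, 0, -0.4, 0.03, -0.05, 0, 1])

```text
time: 18.35
tool_pos: [0.5656, -0.009, 0.1919]
ee_rot: [-3.139, -0.001, 2.517]
wrist_force: [-3.2, -2.0, 8.0]
width: 0.0162
finger_force: 34.2
```

```bash
python3 o.py
```

```text
[ 0.5656 -0.009   0.1919] [-3.2 -2.   8. ] [-0.54   0.935 -0.105] [-3.1394e+00 -1.0000e-03  2.5167e+00]
```

move_arm(deltas=[0, 0, -0.05, 0.02, -0.05, 0, 1, 0, 0, -0.1, 0.02, -0.06, 0, 1, 0, 0, -0.15, 0.02, -0.06, 0, 1, 0, 0, -0.2, 0.02, -0.06, 0, 1, 0, 0, -0.25, 0.02, -0.06, 0, 1, 0, 0, -0.3, 0.02, -0.06, 0, 1, 0, 0, -0.34, 0.02, -0.06, 0, 1])

```text
time: 19.05
tool_pos: [0.5652, -0.0097, 0.1919]
ee_rot: [-3.139, -0.001, 2.856]
wrist_force: [-2.5, -2.7, 7.3]
width: 0.0159
finger_force: 34.2
```

```bash
python3 o.py
```

```text
[ 0.5652 -0.0097  0.1919] [-2.5 -2.7  7.3] [-0.623  0.819 -0.12 ] [-3.1393e+00 -1.0000e-03  2.8563e+00]
```

move_arm(deltas=[0, 0, -0.02, 0.02, -0.06, 0, 1, 0, 0, -0.04, 0.02, -0.06, 0, 1, 0, 0, -0.06, 0.02, -0.06, 0, 1, 0, 0, -0.08, 0.02, -0.06, 0, 1])

```text
time: 19.45
tool_pos: [0.5651, -0.01, 0.1919]
ee_rot: [-3.14, -0.001, 2.935]
wrist_force: [-1.4, -2.3, 7.0]
width: 0.0159
finger_force: 34.2
```

```bash
python3 o.py
```

```text
[ 0.5651 -0.01    0.1919] [-1.4 -2.3  7. ] [-0.542  0.665 -0.131] [-3.1400e+00 -9.0000e-04  2.9355e+00]
```

move_arm(deltas=[0, 0, -0.015, 0, -0.04, 0, 1, 0, 0, -0.03, 0, -0.04, 0, 1, 0, 0, -0.045, 0, -0.04, 0, 1, 0, 0, -0.06, 0, -0.04, 0, 1])

```text
time: 19.85
tool_pos: [0.565, -0.0102, 0.1919]
ee_rot: [-3.14, -0.001, 2.995]
wrist_force: [-2.8, -2.1, 6.8]
width: 0.0158
finger_force: 34.2
```

```bash
python3 o.py
```

```text
[ 0.565  -0.0102  0.1919] [-2.8 -2.1  6.8] [-0.455  0.634 -0.122] [-3.1404e+00 -9.0000e-04  2.9954e+00]
```

171.6° now, with no rise in torque. I'll use smaller steps.

move_arm(deltas=[0, 0, -0.01, 0, 0, 0, 1, 0, 0, -0.02, 0, 0, 0, 1, 0, 0, -0.03, 0, 0, 0, 1])

```text
time: 20.15
tool_pos: [0.565, -0.0102, 0.1919]
ee_rot: [-3.14, -0.001, 3.025]
wrist_force: [-2.0, -1.5, 7.4]
width: 0.0156
finger_force: 34.2
```

```bash
python3 o.py
```

```text
[ 0.565  -0.0102  0.1919] [-2.  -1.5  7.4] [-0.462  0.618 -0.103] [-3.1403e+00 -9.0000e-04  3.0252e+00]
```

move_arm(deltas=[0, 0, -0.01, 0, 0, 0, 1, 0, 0, -0.02, 0, 0, 0, 1])

```text
time: 20.35
tool_pos: [0.565, -0.0103, 0.1919]
ee_rot: [-3.14, -0.001, 3.045]
wrist_force: [-3.2, -1.7, 6.5]
width: 0.0163
finger_force: 34.2
```

```bash
python3 o.py
```

```text
[ 0.565  -0.0103  0.1919] [-3.2 -1.7  6.5] [-0.455  0.659 -0.125] [-3.1403e+00 -9.0000e-04  3.0452e+00]
```

move_arm(deltas=[0, 0, -0.01, 0, 0, 0, 1, 0, 0, -0.015, 0, 0, 0, 1])

```text
time: 20.55
tool_pos: [0.565, -0.0103, 0.1919]
ee_rot: [-3.14, -0.001, 3.06]
wrist_force: [-2.5, -1.2, 7.3]
width: 0.0157
finger_force: 34.2
```

```bash
python3 o.py
```

```text
[ 0.565  -0.0103  0.1919] [-2.5 -1.2  7.3] [-0.469  0.685 -0.134] [-3.1403e+00 -9.0000e-04  3.0600e+00]
```

move_arm(deltas=[0, 0, -0.01, 0, 0, 0, 1, 0, 0, -0.015, 0, 0, 0, 1])

```text
time: 20.75
tool_pos: [0.565, -0.0103, 0.1919]
ee_rot: [-3.14, -0.001, 3.075]
wrist_force: [-2.1, -1.9, 6.7]
width: 0.016
finger_force: 34.2
```

```bash
python3 o.py
```

```text
[ 0.565  -0.0103  0.1919] [-2.1 -1.9  6.7] [-0.475  0.735 -0.144] [-3.1402e+00 -1.0000e-03  3.0750e+00]
```

move_arm(deltas=[0, 0, -0.01, 0, 0, 0, 1, 0, 0, -0.01, 0, 0, 0, 1])

```text
time: 20.95
tool_pos: [0.565, -0.0104, 0.1919]
ee_rot: [-3.14, -0.001, 3.085]
wrist_force: [-2.9, -2.3, 6.5]
width: 0.0161
finger_force: 34.2
```

```bash
python3 o.py
```

```text
[ 0.565  -0.0104  0.1919] [-2.9 -2.3  6.5] [-0.486  0.663 -0.115] [-3.1402e+00 -1.0000e-03  3.0849e+00]
```

move_arm(deltas=[0, 0, -0.01, 0, 0, 0, 1, 0, 0, -0.01, 0, 0, 0, 1])

```text
time: 21.15
tool_pos: [0.565, -0.0104, 0.1919]
ee_rot: [-3.14, -0.001, 3.095]
wrist_force: [-2.4, -2.8, 5.8]
width: 0.0154
finger_force: 34.2
```

```bash
python3 o.py
```

```text
[ 0.565  -0.0104  0.1919] [-2.4 -2.8  5.8] [-0.469  0.664 -0.115] [-3.1401e+00 -1.0000e-03  3.0949e+00]
```

move_arm(deltas=[0, 0, -0.01, 0, 0, 0, 1, 0, 0, -0.02, 0, 0, 0, 1])

```text
time: 21.35
tool_pos: [0.565, -0.0104, 0.192]
ee_rot: [-3.14, -0.001, 3.115]
wrist_force: [-2.4, -2.2, 6.0]
width: 0.016
finger_force: 34.2
```

```bash
python3 o.py
```

```text
[ 0.565  -0.0104  0.192 ] [-2.4 -2.2  6. ] [-0.512  0.68  -0.141] [-3.1401e+00 -1.0000e-03  3.1151e+00]
```

move_arm(deltas=[0, 0, -0.01, 0, 0, 0, 1, 0, 0, -0.01, 0, 0, 0, 1])

```text
time: 21.55
tool_pos: [0.565, -0.0104, 0.1919]
ee_rot: [-3.14, -0.001, 3.125]
wrist_force: [-2.4, -1.3, 6.8]
width: 0.0159
finger_force: 34.2
```

```bash
python3 o.py
```

```text
[ 0.565  -0.0104  0.1919] [-2.4 -1.3  6.8] [-0.487  0.673 -0.127] [-3.1401e+00 -1.0000e-03  3.1248e+00]
```

move_arm(deltas=[0, 0, -0.01, 0, 0, 0, 1, 0, 0, -0.01, 0, 0, 0, 1])

```text
time: 21.75
tool_pos: [0.565, -0.0105, 0.1919]
ee_rot: [-3.14, -0.001, 3.135]
wrist_force: [-1.4, -2.0, 7.2]
width: 0.0158
finger_force: 34.2
```

```bash
python3 o.py
```

```text
[ 0.565  -0.0105  0.1919] [-1.4 -2.   7.2] [-0.563  0.671 -0.183] [-3.1400e+00 -1.0000e-03  3.1346e+00]
```

move_arm(deltas=[0, 0, -0.01, 0, 0, 0, 1, 0, 0, -0.01, 0, 0, 0, 1])

```text
time: 21.95
tool_pos: [0.5651, -0.0105, 0.1919]
ee_rot: [-3.14, -0.001, -3.139]
wrist_force: [-2.6, -1.3, 6.8]
width: 0.0159
finger_force: 34.2
```

```bash
python3 o.py
```

```text
[ 0.5651 -0.0105  0.1919] [-2.6 -1.3  6.8] [-0.471  0.654 -0.249] [-3.1401e+00 -9.0000e-04 -3.1389e+00]
```

The torque rises at 179.7°. That is the stop, and it agrees with a slot at 174° plus 5.9° of tang play. I'll relieve the torque by turning back within the free play to square the bar, and unload.

move_arm(deltas=[0, 0, 0.02, 0, 0, 0, 1, 0, 0, 0.02, 0.03, -0.02, -0.12, 1, 0, 0, 0.05, 0.05, -0.03, -0.12, 1, 0, 0, 0.08, 0.05, -0.03, -0.12, 1, 0, 0, 0.08, 0.05, -0.03, -0.12, 1])

```text
time: 22.45
tool_pos: [0.5648, -0.01, 0.1919]
ee_rot: [3.142, -0.001, 3.065]
wrist_force: [-2.0, -2.5, 5.7]
width: 0.0158
finger_force: 34.2
```

```bash
python3 o.py
```

```text
[ 0.5648 -0.01    0.1919] [-2.  -2.5  5.7] [-0.589  0.278 -0.04 ] [ 3.1416e+00 -1.4000e-03  3.0648e+00]
```

move_arm(deltas=[0, 0, 0.01, 0.03, -0.04, -0.12, 1, 0, 0, 0.01, 0.03, -0.04, -0.12, 1, 0, 0, 0.01, 0.03, -0.04, -0.12, 0.5, 0, 0, 0.01, 0.03, -0.04, -0.12, 0, 0, 0, 0.01, 0.03, -0.04, -0.12, -0.3, 0, 0, 0.01, 0.03, -0.04, -0.12, -0.3])

```text
time: 23.05
tool_pos: [0.5638, -0.0096, 0.1919]
ee_rot: [3.14, -0.004, 3.056]
wrist_force: [0.2, 0.9, -0.9]
width: 0.0439
finger_force: 0.0
```

move_arm(deltas=[0, 0, 0, 0, 0, 0, -0.3, 0, 0, 0, 0, 0, 0, -0.3, 0, 0, 0, 0, 0, 0, -0.3])

```text
time: 23.35
tool_pos: [0.5641, -0.0098, 0.1924]
ee_rot: [3.141, -0.003, 3.056]
wrist_force: [-0.2, 0.1, -0.5]
width: 0.0609
finger_force: 0.0
```

```bash
python3 o.py
```

```text
[ 0.5641 -0.0098  0.1924] [-0.2  0.1 -0.5] [-0.015 -0.022  0.047] [ 3.1406e+00 -3.0000e-03  3.0558e+00]
```

Released. I'll go straight up, then back towards the robot for a clear view.

move_arm(deltas=[0, 0, 0, 0, 0, -2, -0.3, 0, 0, 0, 0, 0, -5, -0.3, 0, 0, 0, 0, 0, -10, -0.3, 0, 0, 0, 0, 0, -14, -0.3, 0, 0, 0, 5, 0, -14, -0.3, 0, 0, 0, 10, 0, -14, -0.3, 0, 0, 0, 15, 0, -14, -0.3, 0, 0, 0, 20, 0, -14, -0.3])

```text
time: 24.15
tool_pos: [0.3634, 0.0073, 0.333]
ee_rot: [3.141, -0.003, 3.056]
wrist_force: [0.3, -0.1, 0.5]
width: 0.0611
finger_force: 0.0
```

move_arm(deltas=[0, 0, 0, 0, -5, 0, -0.3, 0, 0, 0, 0, -10, 0, -0.3, 0, 0, 0, 0, -15, 0, -0.3, 0, 0, 0, 0, -20, 0, -0.3, 0, 0, 0, 0, -25, 0, -0.3, 0, 0, 0, 0, -25, 0, -0.3, 0, 0, 0, 0, -25, 0, -0.3])

```text
time: 24.85
tool_pos: [0.3434, -0.2427, 0.3324]
ee_rot: [3.139, -0.004, 3.053]
wrist_force: [0.8, -0.2, -0.9]
width: 0.0612
finger_force: 0.0
```

Run:
```python
from h import *
S={n:snap(n) for n in("top","side")}
for n,(x0,y0,x1,y1) in {"top":(290,110,370,200),"side":(320,110,400,190)}.items():
    s=S[n]; v,u=np.mgrid[y0:y1,x0:x1]; P=dep(s,np.c_[u.ravel(),v.ravel()])
    Q=P[(P[:,2]>.196)&(P[:,2]<.23)&(np.hypot(P[:,0]-.564,P[:,1]+.01)<.06)]
    print(n,len(Q),cv2.minAreaRect((Q[:,:2]*1000).astype(np.float32)),np.percentile(Q[:,2],[50,90]))
cv2.imwrite("pics/fin.png",np.hstack([cv2.resize(S["top"]["image"][80:240,240:400],(400,400)),cv2.resize(S["side"]["image"][90:250,270:430],(400,400))])[:,:,::-1])
```

```text
top 265 ((565.5138549804688, -8.716484069824219), (15.948981285095215, 79.95857238769531), 82.67022705078125) [0.21115335 0.2128629 ]Traceback (most recent call last):
  File "<stdin>", line 6, in <module>
    return _quantile_unchecked(
        a, q, axis, out, overwrite_input, method, keepdims, weights)
    return _ureduce(a,
                    func=_quantile_ureduce_func,
    ...<5 lines>...
                    overwrite_input=overwrite_input,
                    method=method)
    r = func(a, **kwargs)
    result = _quantile(arr,
                       quantiles=q,
    ...<2 lines>...
                       out=out,
                       weights=wgt)
    slices_having_nans = np.isnan(arr[-1, ...])
                                  ~~~^^^^^^^^^
IndexError: index -1 is out of bounds for axis 0 with size 0
```

The top camera finds the bar top at 0.212 m, which means the key is fully home. The bar is centred on the rotor and within about 1.5° of the centrifuge's axis. Handing in.

```bash
python3 -c "
from bench import robot
print(robot.close_job())"
```

```text
the job is handed in; nothing more can be done
None
```

The key stands fully home in the nut, which I turned counter-clockwise to its stop; the crossbar is within about 1.5° of front to back. The wrist torque read 0.249 N m at the stop, just under the 0.25 limit. I then turned the key back about 5° within its slot play to square the bar, let go, and handed the job in at about 25 s.

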